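Put the stray U bracket away with its like

TASK

One U bracket was left lying on the bench. Put it away in the compartment of the green parts tray that already holds a U bracket: flat on the tray floor, open side up, lying parallel to that bracket. Do not push the parts already in the tray about.

Things in the scene. Friction and masses are not known exactly. Their poses are not given: they have to be found in the camera images.
- stray_bracket: The U bracket to put away: bare silvery metal channel, 90 long (its x) x 32 wide (its y) x 26 high, open at the top and at both ends, walls 3 thick, 0.05 to 0.1 kg. It lies open side up on the bench right of the tray, its length turned up to 86 degrees either way from pointing ahead, with a small spanner lying elsewhere on that side. Origin: centre of its underside, z up through the open side. It can be gripped from above across its 32 mm width.
- stored_u_bracket: The U bracket already in the tray, same shape, size and frame as the stray one. It lies open side up on the tray floor in the rear (far) half of one of the two compartments, which one differs from start to start, its long axis (x) roughly across the tray (within about 10 degrees of the tray's y).
- stored_angle_bracket: A black steel angle bracket, 30 (x) x 60 (y) x 40 high: a flat foot with an upright leg at its +y end. Origin: centre of its underside. It lies in the rear half of the other compartment.
- tray: Low green open tray fixed to the bench, 212 (x) x 318 (y) x 35 high, origin at the centre of its underside on the bench, x away from the robot, y to the left, turned up to 17 degrees. Floor 5 thick, walls 6 thick. One wall along x at y = 0 splits it into a left (+y) and a right (-y) compartment, each 200 (x) x 150 (y) inside, centred at y = +78 and -78. The front (-x) half of each compartment is empty.
Mind the look-alikes: they are no part of the job. Leave any pink look-alike of the stray_bracket alone. What is shaped like the stored_u_bracket but red is not meant.

How it is judged:
At the end, for the whole second after the job is handed in: The stray U bracket rests on the floor (within 5 mm) of the compartment with the other U bracket, open side up within 8 degrees, its length within 17 degrees of parallel to that bracket; both parts that were in the tray are within 25 mm of where they started (((y of stored_u_bracket in the frame of tray above 0 m and y of stray_bracket in the frame of tray between 0.012 and 0.144 m) or (y of stored_u_bracket in the frame of tray below 0 m and y of stray_bracket in the frame of tray between -0.144 and -0.012 m)) and x of stray_bracket in the frame of tray between -0.09 and 0.09 m and z of stray_bracket in the frame of tray between 0 and 0.01 m and angle between stray_bracket's own z axis and vertical below 0.14 rad and angle between the x axis of stray_bracket and the x axis of stored_u_bracket, either way round below 0.3 rad and linear speed of stray_bracket below 0.02 m/s and distance of each of stored_u_bracket, stored_angle_bracket from where it was at the start of the episode below 0.025 m); the robot touches nothing.
It fails at once if a part already in the tray is pushed more than 25 mm (distance of any of stored_u_bracket, stored_angle_bracket from where it was at the start of the episode above 0.025 m).
It also fails if it takes over 32 s, if anything falls off the work surface, if the arm or the gripper's body presses on something with over 40 N, if the wrist force passes 120 N, or if a joint passes its speed limit or range.

ROBOT

A 6-joint arm with a two-finger parallel gripper is mounted at the origin on a cart in front of the work surface, level with it; the furniture and walls round the work are solid. World frame = base frame: x ahead of the robot, y to its left, z up, the work surface at z = 0. Lengths are in m, angles in rad, forces in N, time in s.
With the tool pointing down it reaches from about 0.25 to 0.8 m from the base axis. Payload 3.9 kg.
Tool frame: the origin (TCP) lies at the very end of the fingers, on their centre line; the grasp point (between the pads) lies 19 mm behind it; z points along the fingers, y is the direction in which the jaws open and shut (so a half turn about z gives the same grasp; the last joint's range is limited). The gripper opens to 85 mm and grips with 20 to 120 N. Pads are 22 mm wide; open, the fingers measure 114 mm over their backs; the gripper's body (76 mm by 85 mm) begins 54 mm behind the grasp point. The pads swing forward as they close: fully open they stand 13 mm farther back than shut.
Start: joints at [-1.131, 0.26, -0.138, 1.173, 0, 1.571], TCP at [0.224, -0.475, 0.193] pointing down, gripper open.
Joint ranges: [-2.78, 2.78], [-0.83, 1.72], [-1.28, 1.37], [-1.9, 2.12], [-1.57, 1.48], [-3.14, 3.14]. Speed limits (rad/s): [2.57, 2.57, 3.14, 3.14, 3.14, 3.14].

INTERFACE

Orientations are given as a unit quaternion [w, x, y, z].
In Python, from cell import manip gives the robot as it stands.
- The arm moves only by the tool play_rows, never from a script. Its argument "commands" is a list of rows, each a list of 7 numbers: the shift along the tool's x, y, z in mm, then the turn, a rotation vector about the tool's x, y, z in rad, then the finger opening in mm, from 0 to 85.4. A call has exactly 8 rows; each row shifts and turns the commanded pose from where the row before left it, along the tool's axes as they then stand; what a row does not reach is not made up. A row lasts 1/10 s, in which the tool goes at most 50 mm and 8.59 degrees, less where a joint would pass 70% of its speed; a pose out of reach is approached as far as the arm can. A call is refused whole if a number of a shift passes 50 or a number of a turn 0.15, either way. A call with a gripper value outside its range is refused whole. The fingers move at their own pace and stop on an object; the grip force is fixed at half the most. Time passes only in rows, so rows that do not move let the fingers close, or fill a call up. It gives the time, the measured TCP pose, the force and the opening at its end, in the units of the state.
- manip.state(): the state, without advancing time (a new reading comes with each control period).
- manip.read_camera(name): name is "scene" or "top"; returns a dict with "frame" (400x640x3 uint8, red, green, blue), "K" (3x3 intrinsics, pixels), "rvec" (rotation vector, rad) and "tvec" (3), from world to camera coordinates, as OpenCV has them. Camera axes: x right, y down, z forward; pixel columns grow to the right and rows downward; lengths in m; the calibration is good to about 2 mm. A picture is of the moment at which its call begins. There is no depth.
- manip.close_job(): hands the job in, once; it reports no verdict.
The state is a dict: "time": time; "qpos": joint angles; "qd": joint speeds; "joint_efforts": joint torques, N m; "ee_pos": TCP position; "orientation": TCP orientation; "force": force on the tool from outside, world axes, zero at the start; "moment": the same for the moment, N m; "finger_gap": finger opening in m.
Only numpy, scipy, OpenCV 4.12 (cv2) and the standard library are available. Lean on these libraries where they do the work, as an engineer would, in place of code of your own. Each camera call takes 0.05 s, during which the arm holds its last target. There are 200 camera calls.

## Working session

There is one attempt and no reset: what is moved stays moved. The work goes in short steps, Python scripts to look and compute and a tool call to move; the robot and the scene stay as the last step left them, time stands still between calls to the robot, and variables do not carry over. Pictures are saved under pics/ and viewed, about 8 in all and at most 12, crops included, and the job is handed in when it is done.

Besides the shell and the picture viewer there is one more tool, called as a command line: name --pt "numbers of a row" for each row, then --argument value for the rest. play_rows: Moves the arm, as the interface text tells. Its arguments: {"type":"object","properties":{"commands":{"type":"array","items":{"type":"array","items":{"type":"number"}}}},"required":["commands"]}

```bash
mkdir -p pics; cat > h.py <<'E'
import cv2, numpy as np, pickle
from cell import manip
def snap(n,f):
    c=manip.read_camera(n); pickle.dump(c,open(f'pics/{f}.pkl','wb')); return c
def ray(c,u,v,z):
    R,_=cv2.Rodrigues(np.array(c['rvec'],float)); t=np.array(c['tvec'],float).ravel()
    d=R.T@np.linalg.inv(c['K'])@np.array([u,v,1.]); o=-R.T@t
    return o+d*(z-o[2])/d[2]
def proj(c,P):
    return cv2.projectPoints(np.array(P,float).reshape(-1,3),np.array(c['rvec'],float),np.array(c['tvec'],float),np.array(c['K'],float),None)[0].reshape(-1,2)
def save(c,f): cv2.imwrite(f'pics/{f}.png',cv2.cvtColor(c['frame'],cv2.COLOR_RGB2BGR))
E
python3 - <<'E'
from h import *
for n in('scene','top'):
    c=snap(n,n+'0'); save(c,n+'0'); print(n,c['K'].tolist(),c['rvec'],c['tvec'])
print(manip.state())
E
```

```text
scene [[363.8473962524002, 0.0, 323.47275554278264], [0.0, 363.8473962524002, 195.61631701654986], [0.0, 0.0, 1.0]] [ 1.02047465 -2.43711195  1.06034031] [0.38675684 0.24761133 0.97654829]
top [[497.81795043932453, 0.0, 309.37606634988765], [0.0, 497.81795043932453, 193.98807035548234], [0.0, 0.0, 1.0]] [ 2.092202   -2.11677399  0.24399683] [0.07795489 0.49924468 1.21994343]
{'time': 0.1, 'qpos': array([-1.13100176e+00,  2.60622917e-01, -1.39249946e-01,  1.17268921e+00,
        3.73053303e-05,  1.57081179e+00]), 'qd': array([ 0.00020532, -0.00148851,  0.00367405,  0.00079078,  0.00081348,
        0.00128292]), 'joint_efforts': array([-2.96076760e-04, -4.06509089e+01,  2.54527706e+01,  1.00478344e-02,
        2.49782880e-05,  1.80425053e-05]), 'ee_pos': array([ 0.22324334, -0.47441981,  0.19244204]), 'orientation': array([-8.65678975e-04,  9.75921170e-01,  2.18121734e-01, -1.74383360e-04]), 'force': array([ 0.95066518, -0.25286089, -0.3208044 ]), 'moment': array([ 0.03536752, -0.00431915, -0.01660004]), 'finger_gap': 0.08530685059598034}
```

View pics/top0.png

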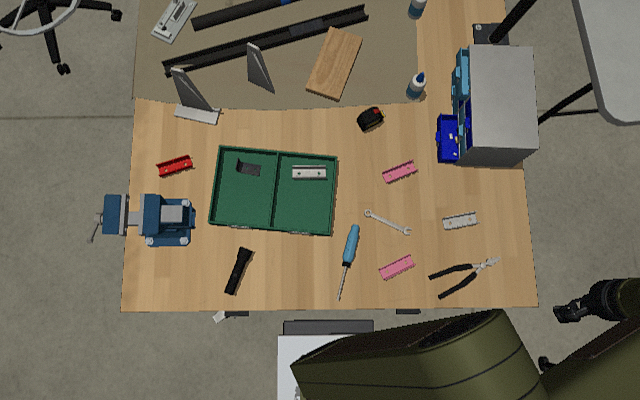

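View pics/scene0.png

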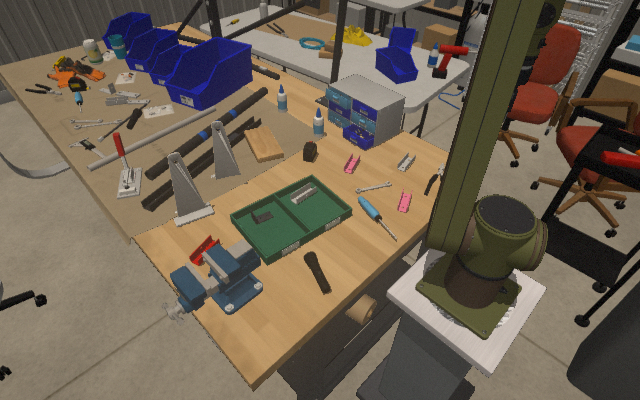

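The top view shows the tray at about (275,190), with the stored U in its right compartment at (309,172) and the angle bracket in the left one at (247,168). The silver stray is at (460,220). The pink look-alikes are at (399,171) and (396,267), and the spanner is at (387,222).

```bash
python3 - <<'E'
from h import *
c=pickle.load(open('pics/top0.pkl','rb')); f=c['frame'][:,:,::-1]
def crop(u0,v0,w,h,s): return cv2.resize(f[v0:v0+h,u0:u0+w],None,fx=s,fy=s,interpolation=cv2.INTER_CUBIC)
a=crop(200,140,150,100,5)   # 750x500
b=crop(435,200,50,40,5)     #250x200
a[300:500,500:750]=cv2.resize(b,(250,200)) if 0 else a[300:500,500:750]
cv2.imwrite('pics/tray.png',a)
cv2.imwrite('pics/stray.png',crop(430,195,60,50,12))
for p in [(460,220,.026),(309,172,.031),(275,190,.035)]: print(ray(c,*p))
E
```

```text
[ 0.43335574 -0.31862637  0.026     ]
[0.56556051 0.07221555 0.031     ]
[0.51670875 0.16162333 0.035     ]
```

View pics/tray.png

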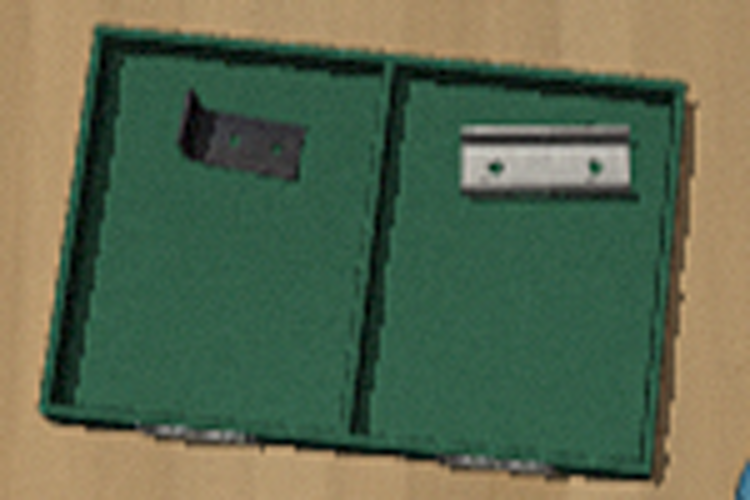

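View pics/stray.png

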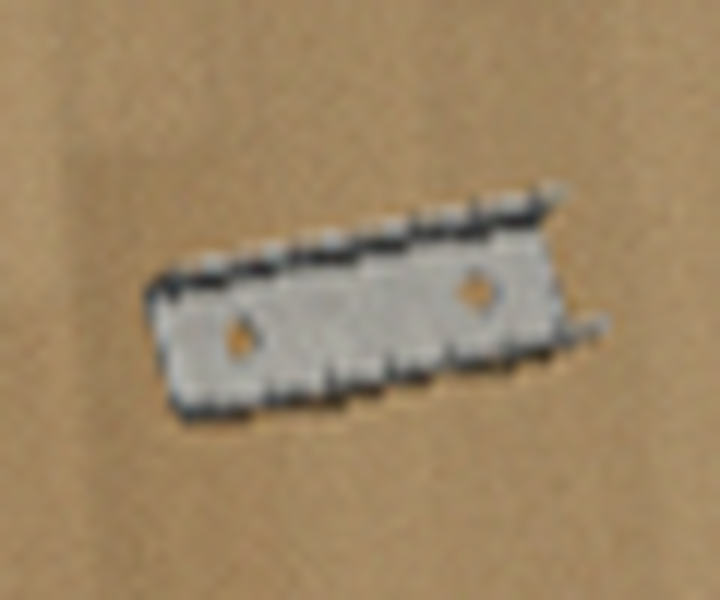

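The tray crop shows the stored U's holes at (495,168) and (596,168), and rim corners at about (97,27), (686,84), (658,468) and (43,405). The stray crop shows its holes at (242,340) and (478,291), with wall tops ending at (160,280)/(560,190) and (180,410)/(605,325).

```bash
python3 - <<'E'
from h import *
c=pickle.load(open('pics/top0.pkl','rb'))
def P(x,y,u0,v0,s,z): return ray(c,(x+.5)/s-.5+u0,(y+.5)/s-.5+v0,z)
def an(a,b): return np.degrees(np.arctan2(*(b-a)[1::-1]))
h=[P(x,y,430,195,12,.003) for x,y in[(242,340),(478,291)]]
print('stray holes',h,'mid',(h[0]+h[1])/2,'ang',an(*h), np.linalg.norm(h[1]-h[0]))
w=[P(x,y,430,195,12,.026) for x,y in[(160,280),(560,190),(605,325),(180,410)]]
print('rim mean',np.mean(w,0),an(w[0],w[1]),an(w[3],w[2]),[np.linalg.norm(w[i]-w[i-1]) for i in range(4)])
h=[P(x,y,200,140,5,.008) for x,y in[(495,168),(596,168)]]
print('stored mid',(h[0]+h[1])/2,an(*h),np.linalg.norm(h[1]-h[0]))
t=[P(x,y,200,140,5,.035) for x,y in[(97,27),(686,84),(658,468),(43,405)]]
m=np.mean(t,0);print('tray',m,[an(t[i-1],t[i]) for i in range(4)],[np.linalg.norm(t[i]-t[i-1]) for i in range(4)])
th=np.radians(an(t[3],t[0])*.5+an(t[2],t[1])*.5); R=np.array([[np.cos(th),-np.sin(th)],[np.sin(th),np.cos(th)]])
print('th',np.degrees(th),'stored in tray',R.T@((h[0]+h[1])/2-m)[:2],'target',m[:2]+R@[-.045,-.078])
s=manip.state(); from scipy.spatial.transform import Rotation as Ro
print(Ro.from_quat(s['orientation'][[1,2,3,0]]).as_matrix())
E
```

```text
stray holes [array([ 0.42991631, -0.29799806,  0.003     ]), array([ 0.44025501, -0.35093917,  0.003     ])] mid [ 0.43508566 -0.32446861  0.003     ] ang -78.94996072838269 0.05394117049571878
rim mean [ 0.43431447 -0.32110818  0.026     ] -77.97547255832161 -79.38925406479639 [np.float64(0.028568230272133913), np.float64(0.0905236237854261), np.float64(0.03068069158682527), np.float64(0.09505680890323373)]
stored mid [0.56857899 0.07290613 0.008     ] -90.63111451050997 0.054321739175049885
tray [0.52181104 0.16494192 0.035     ] [np.float64(-6.14679043590107), np.float64(-96.39836422134921), np.float64(174.60704407683895), np.float64(83.44004535561352)] [np.float64(0.20521455484505666), np.float64(0.3152926564673268), np.float64(0.20614119106715612), np.float64(0.3180099849706631)]
th -5.769873179531071 stored in tray [ 0.05578366 -0.08686778] target [0.46919743 0.09186108]
[[ 9.04845757e-01  4.25738934e-01 -7.18015625e-04]
 [ 4.25739538e-01 -9.04844319e-01  1.61359527e-03]
 [ 3.72779727e-05 -1.76574248e-03 -9.99998440e-01]]
```

play_rows --pt "0 0 0 0 0 -0.148 60" --pt "0 0 0 0 0 -0.148 60" --pt "0 0 0 0 0 -0.148 60" --pt "0 0 0 0 0 -0.148 60" --pt "0 0 0 0 0 -0.148 60" --pt "0 0 0 0 0 -0.148 60" --pt "0 0 0 0 0 -0.148 60" --pt "0 0 0 0 0 -0.148 60"

```text
time: 0.9
ee_pos: [0.2233, -0.4746, 0.1927]
orientation: [-0.001, 0.686, 0.728, 0.0]
force: [-0.2, 1.0, -0.0]
finger_gap: 0.0601
```

```bash
cat >> h.py <<'E'
from scipy.spatial.transform import Rotation as Ro
def go(p,yaw):
    s=manip.state(); R=Ro.from_quat(s['orientation'][[1,2,3,0]])
    y=np.radians(yaw); x=np.array([np.cos(y),np.sin(y),0]); z=np.array([0,0,-1.]); T=Ro.from_matrix(np.c_[x,np.cross(z,x),z])
    print('t',s['time'],'pos',s['ee_pos'].round(4),'F',s['force'].round(1),'gap',s['finger_gap'],'q',s['qpos'].round(2))
    print('shift tool mm',(R.inv().apply(np.array(p)-s['ee_pos'])*1000).round(1),'turn',(R.inv()*T).as_rotvec().round(4))
E
python3 -c "
from h import *
go([.4345,-.323,.1],101)"
```

```text
t 0.9 pos [ 0.2233 -0.4746  0.1927] F [-0.2  1.  -0. ] gap 0.06005494127140373 q [-1.13  0.26 -0.14  1.17 -0.    0.38]
shift tool mm [138.8 219.8  92.8] turn [-0.0004 -0.0011 -0.1329]
```

play_rows --pt "20 31.5 13 0 0 0 60" --pt "20 31.5 13 0 0 0 60" --pt "20 31.5 13 0 0 0 60" --pt "20 31.5 13 0 0 0 60" --pt "20 31.5 13 0 0 0 60" --pt "20 31.5 13 0 0 0 60" --pt "19 31 13 0 0 0 60" --pt "0 0 0 0 0 -0.133 60"

```text
time: 1.7
ee_pos: [0.4379, -0.3212, 0.0999]
orientation: [-0.002, 0.635, 0.772, 0.001]
force: [-1.2, -0.5, -0.4]
finger_gap: 0.0601
```

```bash
python3 - <<'E'
from h import *
go([.4345,-.323,.004],101)
c=snap('top','top1');f=c['frame'][:,:,::-1]
a=cv2.resize(f[170:270,410:530],None,fx=5,fy=5,interpolation=cv2.INTER_CUBIC)
c=snap('scene','s1');f=c['frame'][:,:,::-1]
u,v=proj(c,[.4345,-.323,.05])[0].astype(int);print(u,v)
b=cv2.resize(f[max(v-50,0):v+50,u-20-20:u+20],None,fx=5,fy=5,interpolation=cv2.INTER_CUBIC)[:500]
cv2.imwrite('pics/c1.png',np.hstack([a,b])[:, :800])
E
```

```text
t 1.7 pos [ 0.4379 -0.3212  0.0999] F [-1.2 -0.5 -0.4] gap 0.0601103062065598 q [-0.63  0.35 -0.26  0.96  0.    0.74]
shift tool mm [-1.4 -3.6 95.9] turn [-0.0008 -0.0033  0.0022]
408 152
```

View pics/c1.png

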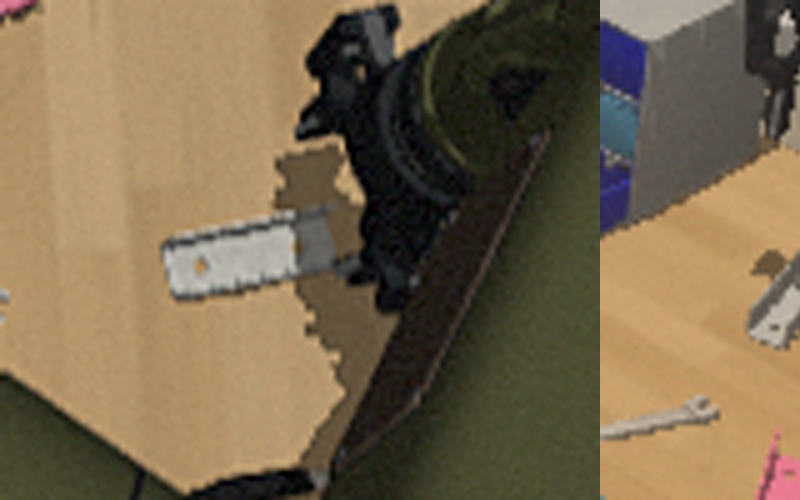

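The gripper hangs over the bracket. The finger tips are at crop pixels of about (310,130) and (385,300), and the camera looks in obliquely from the left. I'll correct the offset and come down partway.

play_rows --pt "-1.5 -3.5 0 0 0 0 60" --pt "0 0 14 0 0 0 60" --pt "0 0 14 0 0 0 60" --pt "0 0 14 0 0 0 60" --pt "0 0 14 0 0 0 60" --pt "0 0 8 0 0 0 60" --pt "0 0 0 0 0 0 60" --pt "0 0 0 0 0 0 60"

```text
time: 2.6
ee_pos: [0.4325, -0.3272, 0.0386]
orientation: [0.0, 0.639, 0.769, -0.0]
force: [1.7, -1.3, -0.2]
finger_gap: 0.0598
```

```bash
python3 - <<'E'
from h import *
go([.4345,-.323,.004],101)
s=manip.state();R=Ro.from_quat(s['orientation'][[1,2,3,0]])
c=snap('top','top2');f=c['frame'][:,:,::-1].copy()
tips=[s['ee_pos']+R.apply([0,y,-.004]) for y in(-.03,.03)]
print('tips px crop',((proj(c,tips)-[430,180])*6).round())
a=cv2.resize(f[180:260,430:510],None,fx=6,fy=6,interpolation=cv2.INTER_CUBIC)
c=snap('scene','s2');f=c['frame'][:,:,::-1]
u,v=proj(c,[.4345,-.323,.03])[0].astype(int)
print('scene', ((proj(c,tips)-[u-25,v-40])*6).round())
b=cv2.resize(f[v-40:v+40,u-25:u+25],None,fx=6,fy=6,interpolation=cv2.INTER_CUBIC)
cv2.imwrite('pics/c2.png',np.hstack([a,b]))
E
```

```text
t 2.6 pos [ 0.4325 -0.3272  0.0386] F [ 1.7 -1.3 -0.2] gap 0.059802088075731966 q [-0.65  0.4  -0.36  0.81 -0.    0.74]
shift tool mm [ 3.8  2.8 34.6] turn [ 0.0002  0.0003 -0.0075]
tips px crop [[230. 303.]
 [193. 168.]]
scene [[207. 240.]
 [117. 206.]]
```

View pics/c2.png

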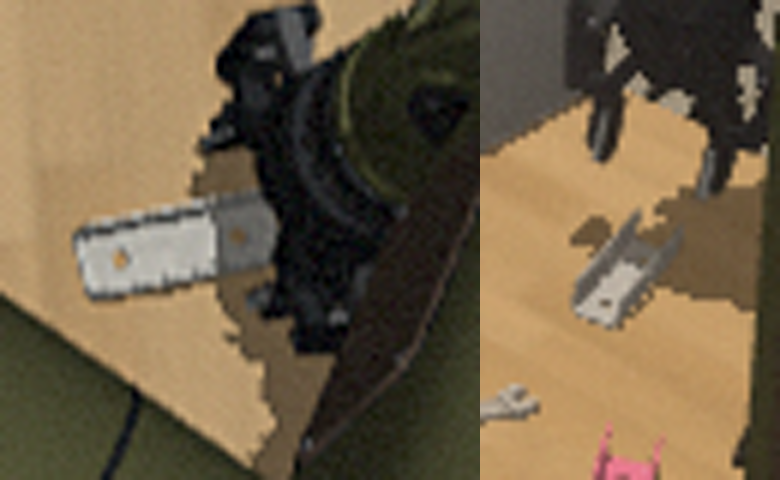

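The fingers straddle the bracket's line, but in the scene view (right) the tips at (117,155) and (230,190) sit higher than I predicted. I'll compare the bracket's model projection in both views and re-read the state.

```bash
python3 - <<'E'
from h import *
go([.4345,-.323,.004],101)
a=np.radians(-79);ex=np.array([np.cos(a),np.sin(a),0]);ey=np.array([-np.sin(a),np.cos(a),0]);o=np.array([.4345,-.323,0])
pts=[o+sx*.045*ex+sy*.016*ey+[0,0,.026] for sx,sy in[(-1,-1),(-1,1),(1,1),(1,-1)]]+[o-.027*ex+[0,0,.003],o+.027*ex+[0,0,.003]]
c=pickle.load(open('pics/s2.pkl','rb'));u,v=proj(c,[.4345,-.323,.03])[0].astype(int)
print('scene',u,v,((proj(c,pts)-[u-25,v-40]+.5)*6-.5).round().tolist())
R=cv2.Rodrigues(c['rvec'])[0];print('cam',-R.T@c['tvec'], 'depth',(R@o+c['tvec'])[2])
c=pickle.load(open('pics/top2.pkl','rb'));print('top',((proj(c,pts)-[430,180]+.5)*6-.5).round().tolist())
R=cv2.Rodrigues(c['rvec'])[0];print('cam',-R.T@c['tvec'])
E
```

```text
t 2.7 pos [ 0.4331 -0.3274  0.039 ] F [ 0.7 -0.5  0.1] gap 0.05990443637339636 q [-0.65  0.4  -0.36  0.81 -0.    0.74]
shift tool mm [ 4.1  2.2 35. ] turn [ 0.001   0.0011 -0.0068]
scene 407 157 [[145.0, 295.0], [97.0, 276.0], [159.0, 204.0], [206.0, 222.0], [128.0, 300.0], [164.0, 256.0]]
cam [-0.10312119  0.66356196  0.84474276] depth 1.3659747642626838
top [[102.0, 296.0], [82.0, 225.0], [282.0, 184.0], [303.0, 255.0], [117.0, 261.0], [236.0, 237.0]]
cam [0.21488557 0.08070556 1.30034418]
```

```bash
python3 - <<'E'
from h import *
t=pickle.load(open('pics/top2.pkl','rb'));s=pickle.load(open('pics/s2.pkl','rb'))
M=lambda c:c['K']@np.c_[cv2.Rodrigues(c['rvec'])[0],c['tvec']]
for a,b in [((255,310),(230,190)),((205,148),(117,155))]:
    pt=np.array(a)/6+[430,180]-.4; ps=np.array(b)/6+[382,117]-.4
    X=cv2.triangulatePoints(M(t),M(s),pt,ps).ravel();X=X[:3]/X[3]
    print(X.round(4),(proj(t,X)-pt).round(1),(proj(s,X)-ps).round(1))
E
```

```text
[ 0.3941 -0.3262  0.0896] [[-0. -0.]] [[0. 0.]]
[ 0.4633 -0.3121  0.0861] [[-0.1 -0.3]] [[0.4 0.1]]
```

play_rows --pt "0 2 0 0 0 0 60" --pt "0 0 7 0 0 0 60" --pt "0 0 7 0 0 0 60" --pt "0 0 7 0 0 0 60" --pt "0 0 4 0 0 0 60" --pt "0 0 0 0 0 0 60" --pt "0 0 0 0 0 0 60" --pt "0 0 0 0 0 0 60"

```text
time: 3.5
ee_pos: [0.4349, -0.3265, 0.0134]
orientation: [0.0, 0.638, 0.77, 0.0]
force: [1.1, -1.1, 0.4]
finger_gap: 0.0601
```

```bash
python3 - <<'E'
from h import *
go([.4345,-.323,.004],101)
s=manip.state();R=Ro.from_quat(s['orientation'][[1,2,3,0]])
tips=[s['ee_pos']+R.apply([0,y,0]) for y in(-.03,0,.03)]
c=snap('top','top3');f=c['frame'][:,:,::-1].copy()
a=cv2.resize(f[190:250,440:500],None,fx=8,fy=8,interpolation=cv2.INTER_CUBIC)
print(((proj(c,tips)-[440,190])*8).round().tolist())
c=snap('scene','s3');f=c['frame'][:,:,::-1]
b=cv2.resize(f[125:185,385:425],None,fx=8,fy=8,interpolation=cv2.INTER_CUBIC)
print(((proj(c,tips)-[385,125])*8).round().tolist())
cv2.imwrite('pics/c3.png',np.hstack([a,b]))
E
```

```text
t 3.5 pos [ 0.4349 -0.3265  0.0134] F [ 1.1 -1.1  0.4] gap 0.06005175574023823 q [-0.64  0.43 -0.39  0.75  0.    0.74]
shift tool mm [3.5 0.3 9.4] turn [ 0.0003  0.0003 -0.006 ]
[[196.0, 331.0], [172.0, 242.0], [148.0, 154.0]]
[[234.0, 305.0], [175.0, 282.0], [117.0, 259.0]]
```

View pics/c3.png

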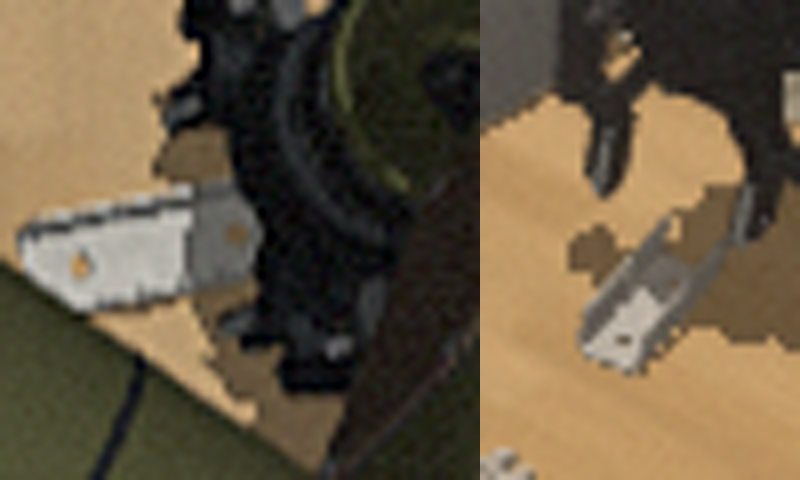

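The tips look about 35 mm above where the state puts them, and the shadow gap agrees. I'll test by closing to 24 mm at this height: a stop at 32 mm would mean the bracket is between the pads.

play_rows --pt "2 0 0 0 0 0 50" --pt "0 0 0 0 0 0 40" --pt "0 0 0 0 0 0 34" --pt "0 0 0 0 0 0 24" --pt "0 0 0 0 0 0 24" --pt "0 0 0 0 0 0 24" --pt "0 0 0 0 0 0 24" --pt "0 0 0 0 0 0 24"

```text
time: 4.4
ee_pos: [0.4343, -0.3244, 0.0132]
orientation: [-0.0, 0.638, 0.77, 0.0]
force: [-1.0, 0.1, -0.4]
finger_gap: 0.0237
```

Nothing was between the pads, so the tips really are above the rim. I'll look at where they are now that they're near the centre line.

```bash
python3 - <<'E'
from h import *
go([.4345,-.323,.004],101)
c=snap('top','top4');f=c['frame'][:,:,::-1].copy()
a=cv2.resize(f[195:245,440:490],None,fx=9,fy=9,interpolation=cv2.INTER_CUBIC)
c=snap('scene','s4');f=c['frame'][:,:,::-1]
b=cv2.resize(f[130:180,387:425],None,fx=9,fy=9,interpolation=cv2.INTER_CUBIC)
cv2.imwrite('pics/c4.png',np.hstack([a,b]))
E
```

```text
t 4.4 pos [ 0.4343 -0.3244  0.0132] F [-1.   0.1 -0.4] gap 0.023687281523276142 q [-0.64  0.43 -0.4   0.75  0.    0.74]
shift tool mm [1.3 0.5 9.2] turn [ 0.    -0.    -0.006]
```

View pics/c4.png

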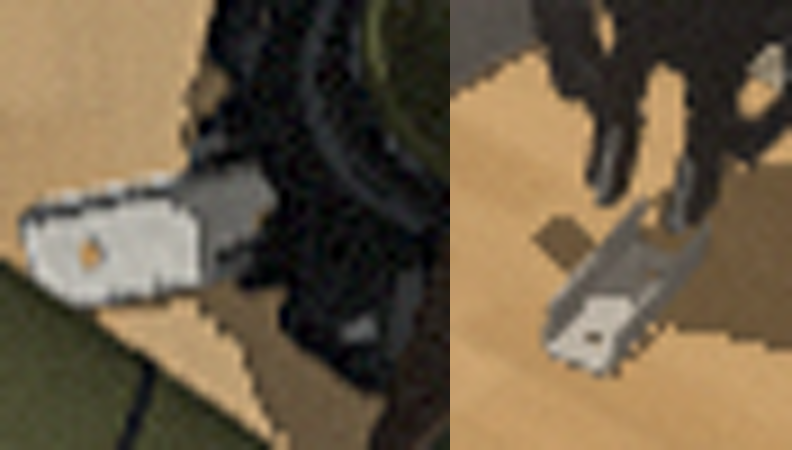

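```bash
python3 - <<'E'
from h import *
c=pickle.load(open('pics/s4.pkl','rb'))
for z in(.013,.03,.04,.05,.06): print(z,proj(c,[.4343,-.3244,z]).round(1))
t=pickle.load(open('pics/top4.pkl','rb'))
for z in(.013,.03,.04,.05,.06): print(z,((proj(t,[.4343,-.3244,z])-[440,195])*9).round(1))
E
```

```text
0.013 [[406.7 160.7]]
0.03 [[407.4 157. ]]
0.04 [[407.9 154.8]]
0.05 [[408.4 152.6]]
0.06 [[408.8 150.4]]
0.013 [[186.2 229.3]]
0.03 [[203.9 219.1]]
0.04 [[214.6 213.1]]
0.05 [[225.4 206.9]]
0.06 [[236.3 200.6]]
```

The visible tips are at z ≈ 0.043–0.05, so the reported TCP is about 30 mm low against the pictures (the empty close agrees). I'll reopen and go lower in guarded steps, watching the force.

play_rows --pt "0 0 0 0 0 0 54" --pt "0 0 0 0 0 0 54" --pt "0 0 0 0 0 0 54" --pt "0 0 4 0 0 0 54" --pt "0 0 4 0 0 0 54" --pt "0 0 3 0 0 0 54" --pt "0 0 0 0 0 0 54" --pt "0 0 0 0 0 0 54"

```text
time: 5.3
ee_pos: [0.4341, -0.3242, 0.002]
orientation: [-0.0, 0.638, 0.77, -0.0]
force: [0.2, -0.5, -0.1]
finger_gap: 0.0537
```

play_rows --pt "0 0 2 0 0 0 54" --pt "0 0 2 0 0 0 54" --pt "0 0 2 0 0 0 54" --pt "0 0 1 0 0 0 54" --pt "0 0 1 0 0 0 54" --pt "0 0 0 0 0 0 54" --pt "0 0 0 0 0 0 54" --pt "0 0 0 0 0 0 54"

```text
time: 6.1
ee_pos: [0.4343, -0.3244, -0.0057]
orientation: [0.0, 0.638, 0.77, 0.0]
force: [-0.7, -0.0, 0.1]
finger_gap: 0.0539
```

There's no contact at a reported z of −6 mm, which confirms the offset. Continuing.

play_rows --pt "0 0 3 0 0 0 54" --pt "0 0 3 0 0 0 54" --pt "0 0 2 0 0 0 54" --pt "0 0 2 0 0 0 54" --pt "0 0 0 0 0 0 54" --pt "0 0 0 0 0 0 54" --pt "0 0 0 0 0 0 54" --pt "0 0 0 0 0 0 54"

```text
time: 6.9
ee_pos: [0.4344, -0.3245, -0.0157]
orientation: [0.0, 0.638, 0.77, -0.0]
force: [0.0, 0.2, -0.3]
finger_gap: 0.054
```

```bash
python3 - <<'E'
from h import *
go([.4345,-.323,-.026],101)
c=snap('top','top5');f=c['frame'][:,:,::-1].copy()
a=cv2.resize(f[195:245,440:490],None,fx=9,fy=9,interpolation=cv2.INTER_CUBIC)
c=snap('scene','s5');f=c['frame'][:,:,::-1]
b=cv2.resize(f[130:180,387:425],None,fx=9,fy=9,interpolation=cv2.INTER_CUBIC)
cv2.imwrite('pics/c5.png',np.hstack([a,b]))
E
```

```text
t 6.9 pos [ 0.4344 -0.3245 -0.0157] F [ 0.   0.2 -0.3] gap 0.05397765961812318 q [-0.64  0.46 -0.43  0.68 -0.    0.74]
shift tool mm [ 1.4  0.4 10.3] turn [ 0.0002  0.0002 -0.006 ]
```

View pics/c5.png

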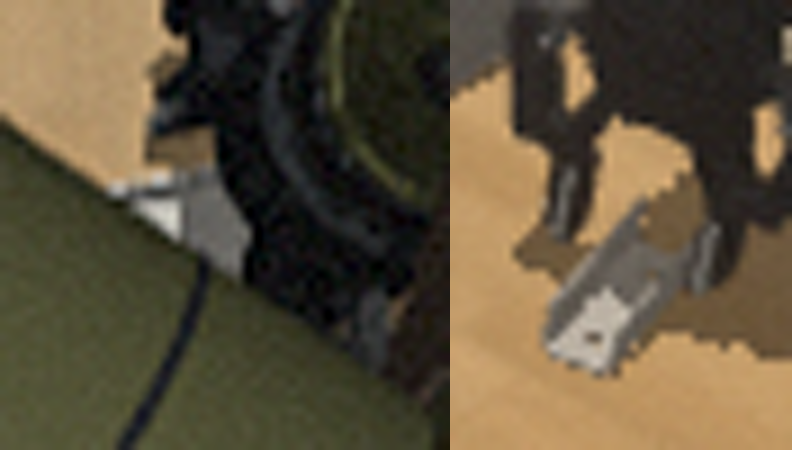

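The tips now straddle the bracket's walls: the far tip at (565,240) is close to its shadow and the near tip is at (705,285), z ≈ 0.018. I'll go down 8 mm more and then close.

play_rows --pt "1 0 2 0 0 0 54" --pt "0 0 2 0 0 0 54" --pt "0 0 2 0 0 0 54" --pt "0 0 2 0 0 0 54" --pt "0 0 0 0 0 0 54" --pt "0 0 0 0 0 0 54" --pt "0 0 0 0 0 0 54" --pt "0 0 0 0 0 0 54"

```text
time: 7.8
ee_pos: [0.4341, -0.3234, -0.0237]
orientation: [0.0, 0.638, 0.77, -0.0]
force: [0.1, -0.9, -1.1]
finger_gap: 0.054
```

play_rows --pt "0 0 0 0 0 0 44" --pt "0 0 0 0 0 0 38" --pt "0 0 0 0 0 0 34" --pt "0 0 0 0 0 0 26" --pt "0 0 0 0 0 0 22" --pt "0 0 0 0 0 0 22" --pt "0 0 0 0 0 0 22" --pt "0 0 0 0 0 0 22"

```text
time: 8.6
ee_pos: [0.4343, -0.3235, -0.0234]
orientation: [0.0, 0.638, 0.77, 0.0]
force: [-1.0, 0.3, 6.1]
finger_gap: 0.0306
```

Gripped: the gap held at 30.6 mm. Lifting.

play_rows --pt "0 0 -5 0 0 0 22" --pt "0 0 -10 0 0 0 22" --pt "0 0 -15 0 0 0 22" --pt "0 0 -15 0 0 0 22" --pt "0 0 -15 0 0 0 22" --pt "0 0 -15 0 0 0 22" --pt "0 0 -15 0 0 0 22" --pt "0 0 0 0 0 0 22"

```text
time: 9.4
ee_pos: [0.4356, -0.3246, 0.0686]
orientation: [0.002, 0.638, 0.77, 0.0]
force: [0.4, 0.2, -0.3]
finger_gap: 0.0303
```

```bash
python3 - <<'E'
from h import *
go([.469,.092,.066],89.4)
for n in('top','scene'): save(snap(n,n+'6'),n+'6')
a,b=cv2.imread('pics/top6.png'),cv2.imread('pics/scene6.png')
a=cv2.resize(a[150:270,400:520],None,fx=4,fy=4,interpolation=cv2.INTER_CUBIC);b=cv2.resize(b[90:210,360:440],None,fx=4,fy=4,interpolation=cv2.INTER_CUBIC)
cv2.imwrite('pics/c6.png',np.hstack([a,b]))
E
```

```text
t 9.4 pos [ 0.4356 -0.3246  0.0686] F [ 0.4  0.2 -0.3] gap 0.030289262010529772 q [-0.64  0.37 -0.32  0.88 -0.    0.74]
shift tool mm [403.2 109.8   1.6] turn [0.0033 0.003  0.1965]
```

View pics/c6.png

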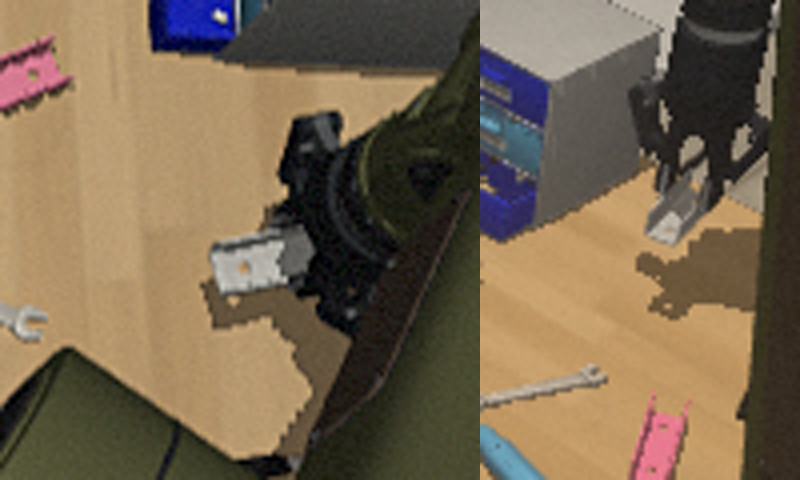

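The bracket is held level. Carrying it over to the tray.

play_rows --pt "25 7 0 0 0 0 22" --pt "34 9 0 0 0 0 22" --pt "34 9 0 0 0 0 22" --pt "34 9 0 0 0 0 22" --pt "34 9 0 0 0 0 22" --pt "34 9 0 0 0 0 22" --pt "34 9 0 0 0 0 22" --pt "34 9 0 0 0 0 22"

```text
time: 10.3
ee_pos: [0.4532, -0.0505, 0.0653]
orientation: [-0.001, 0.638, 0.77, -0.0]
force: [0.6, 0.1, -1.3]
finger_gap: 0.0302
```

play_rows --pt "34 10 0 0 0 0 22" --pt "34 10 0 0 0 0 22" --pt "34 10 0 0 0 0 22" --pt "25 7 0 0 0 0 22" --pt "13 4 0 0 0 0.05 22" --pt "0 0 0 0 0 0.08 22" --pt "0 0 0 0 0 0.066 22" --pt "0 0 0 0 0 0 22"

```text
time: 11.1
ee_pos: [0.4677, 0.0933, 0.0652]
orientation: [-0.001, 0.71, 0.704, -0.001]
force: [1.0, -0.4, -0.6]
finger_gap: 0.0305
```

```bash
python3 - <<'E'
from h import *
go([.469,.092,.030],89.4)
for n in('top','scene'): save(snap(n,n+'7'),n+'7')
a,b=cv2.imread('pics/top7.png'),cv2.imread('pics/scene7.png')
a=cv2.resize(a[140:240,250:350],None,fx=4,fy=4,interpolation=cv2.INTER_CUBIC);b=cv2.resize(b[140:240,260:360],None,fx=4,fy=4,interpolation=cv2.INTER_CUBIC)
cv2.imwrite('pics/c7.png',np.hstack([a,b]))
E
```

```text
t 11.1 pos [0.4677 0.0933 0.0652] F [ 1.  -0.4 -0.6] gap 0.030487391864839362 q [ 0.2   0.28 -0.48  0.82 -0.    1.78]
shift tool mm [-1.2  1.4 35.2] turn [-0.0021  0.0004  0.0012]
```

View pics/c7.png

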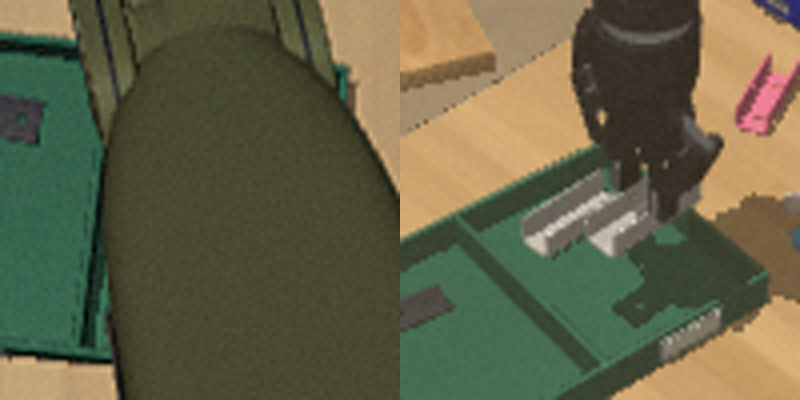

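The scene view shows the bracket held parallel to the stored one, high over the compartment, with its near end at about crop (610,245). I'll lower it to just above the walls and check x and y against the model projection.

play_rows --pt "-1 1 5 0 0 0 22" --pt "0 0 8 0 0 0 22" --pt "0 0 8 0 0 0 22" --pt "0 0 8 0 0 0 22" --pt "0 0 8 0 0 0 22" --pt "0 0 5 0 0 0 22" --pt "0 0 0 0 0 0 22" --pt "0 0 0 0 0 0 22"

```text
time: 12.0
ee_pos: [0.4696, 0.0922, 0.0241]
orientation: [-0.0, 0.711, 0.704, -0.0]
force: [-0.7, 0.0, -0.5]
finger_gap: 0.0305
```

```bash
python3 - <<'E'
from h import *
go([.469,.092,-.0165],89.4)
s=manip.state();c=snap('scene','s8');f=c['frame'][:,:,::-1]
x,y,z=s['ee_pos'];b=z+.0234
pts=[[x+sx*.016,y+.045,b+h] for sx in(-1,1) for h in(0,.026)]
print(((proj(c,pts)-[265,150]+.5)*8-.5).round().tolist())
cv2.imwrite('pics/c8.png',cv2.resize(f[150:220,265:360],None,fx=8,fy=8,interpolation=cv2.INTER_CUBIC))
E
```

```text
t 12.0 pos [0.4696 0.0922 0.0241] F [-0.7  0.  -0.5] gap 0.0304690612014774 q [ 0.19  0.32 -0.53  0.71  0.    1.77]
shift tool mm [-0.2 -0.6 40.6] turn [-0.0002  0.      0.0006]
[[392.0, 514.0], [392.0, 466.0], [335.0, 471.0], [334.0, 422.0]]
```

View pics/c8.png

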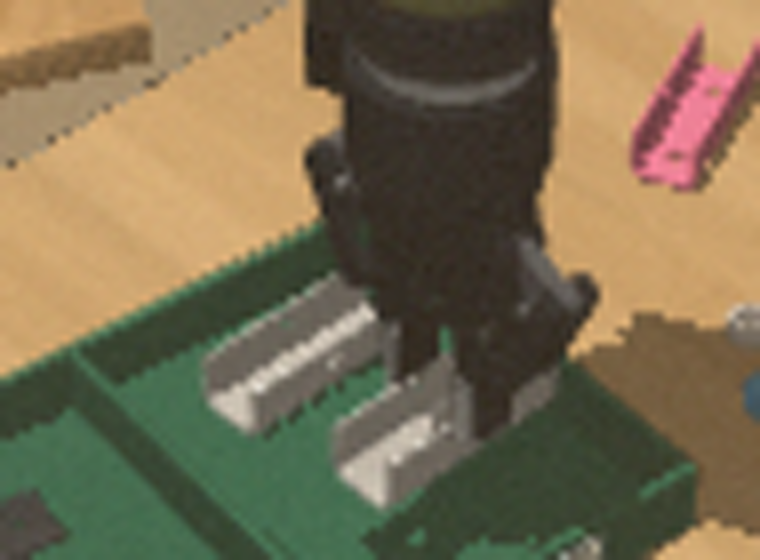

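The observed corners (385,507), (388,457), (338,468) and (335,422) match the predictions within a pixel. Lowering.

play_rows --pt "0 0 8 0 0 0 22" --pt "0 0 8 0 0 0 22" --pt "0 0 8 0 0 0 22" --pt "0 0 6 0 0 0 22" --pt "0 0 4 0 0 0 22" --pt "0 0 3 0 0 0 22" --pt "0 0 0 0 0 0 22" --pt "0 0 0 0 0 0 22"

```text
time: 12.85
ee_pos: [0.4698, 0.0922, -0.0127]
orientation: [0.0, 0.711, 0.704, 0.0]
force: [0.6, -0.1, 0.2]
finger_gap: 0.0299
```

play_rows --pt "0 0 1 0 0 0 22" --pt "0 0 1 0 0 0 22" --pt "0 0 1 0 0 0 22" --pt "0 0 0.5 0 0 0 22" --pt "0 0 0 0 0 0 22" --pt "0 0 0 0 0 0 22" --pt "0 0 0 0 0 0 22" --pt "0 0 0 0 0 0 22"

```text
time: 13.65
ee_pos: [0.4697, 0.0922, -0.0163]
orientation: [0.0, 0.711, 0.704, 0.0]
force: [-0.1, -0.5, -1.7]
finger_gap: 0.0299
```

play_rows --pt "0 0 1 0 0 0 22" --pt "0 0 0.5 0 0 0 22" --pt "0 0 0.5 0 0 0 22" --pt "0 0 0 0 0 0 22" --pt "0 0 0 0 0 0 22" --pt "0 0 0 0 0 0 22" --pt "0 0 0 0 0 0 22" --pt "0 0 0 0 0 0 22"

```text
time: 14.45
ee_pos: [0.4696, 0.0922, -0.0183]
orientation: [0.0, 0.711, 0.704, -0.0]
force: [-0.4, 0.2, -0.6]
finger_gap: 0.0304
```

play_rows --pt "0 0 0 0 0 0 34" --pt "0 0 0 0 0 0 38" --pt "0 0 0 0 0 0 42" --pt "0 0 0 0 0 0 46" --pt "0 0 0 0 0 0 46" --pt "0 0 0 0 0 0 46" --pt "0 0 0 0 0 0 46" --pt "0 0 0 0 0 0 46"

```text
time: 15.25
ee_pos: [0.4696, 0.0922, -0.0183]
orientation: [-0.0, 0.711, 0.704, -0.0]
force: [-0.3, 0.3, 1.1]
finger_gap: 0.0461
```

play_rows --pt "0 0 -5 0 0 0 46" --pt "0 0 -10 0 0 0 46" --pt "0 0 -20 0 0 0 46" --pt "0 0 -20 0 0 0 46" --pt "0 0 -20 0 0 0 46" --pt "0 0 -20 0 0 0 46" --pt "0 0 -20 0 0 0 46" --pt "0 0 -20 0 0 0 46"

```text
time: 16.05
ee_pos: [0.4697, 0.0922, 0.1185]
orientation: [0.0, 0.711, 0.704, 0.0]
force: [0.6, 0.9, -0.3]
finger_gap: 0.046
```

play_rows --pt "-30 0 0 0 0 0 46" --pt "-30 0 0 0 0 0 46" --pt "-30 0 0 0 0 0 46" --pt "-30 0 0 0 0 0 46" --pt "-30 0 0 0 0 0 46" --pt "-30 0 0 0 0 0 46" --pt "-30 0 0 0 0 0 46" --pt "-30 0 0 0 0 0 46"

```text
time: 16.85
ee_pos: [0.4673, -0.1491, 0.1177]
orientation: [0.001, 0.711, 0.704, 0.0]
force: [0.4, -0.5, 0.2]
finger_gap: 0.046
```

```bash
python3 - <<'E'
from h import *
c=snap('top','t9');f=c['frame'][:,:,::-1]
a=cv2.resize(f[140:240,200:350],None,fx=5,fy=5,interpolation=cv2.INTER_CUBIC);cv2.imwrite('pics/c9.png',a)
E
```

```text
(no output)
```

The picture limit is reached, so I'll do the last check by image code.

```bash
python3 - <<'E'
from h import *
def blobs(c,z):
    f=c['frame'][140:240,200:350].astype(int)
    m=((f.min(2)>130)&(f.max(2)-f.min(2)<30)).astype(np.uint8)
    n,l,st,ce=cv2.connectedComponentsWithStats(m)
    for i in range(1,n):
        if st[i,4]>40:
            p=np.argwhere(l==i)[:,::-1].astype(np.float32); (cx,cy),wh,_=cv2.minAreaRect(p)
            vx,vy=cv2.fitLine(p,2,0,.01,.01)[:2].ravel()
            P=[ray(c,cx+200+s*vx*15,cy+140+s*vy*15,z) for s in(-1,1)]
            d=P[1]-P[0]; print('n',st[i,4],'px',(cx+200,cy+140),'wh',wh,'pos',((P[0]+P[1])/2).round(4),'ang',np.degrees(np.arctan2(d[1],d[0])).round(1))
    k=(f.max(2)<75)&(abs(f[...,1]-f[...,0])<15); k[:, 70:]=0; k[:15]=0;k[45:]=0;k[:,:30]=0
    print('dark angle bracket centroid',np.argwhere(k).mean(0),k.sum())
for n in('top0','t9'): print(n); blobs(pickle.load(open(f'pics/{n}.pkl','rb')),.008)
E
```

```text
top0
n 246 px (308.5, 172.5) wh (7.0, 33.0) pos [0.5705 0.0734 0.008 ] ang -90.3
dark angle bracket centroid [27.78087649 47.4501992 ] 251
t9
n 256 px (308.5, 172.5) wh (7.0, 33.0) pos [0.5705 0.0734 0.008 ] ang -90.4
n 293 px (302.5, 209.0) wh (8.0, 33.0) pos [0.4707 0.0905 0.008 ] ang -90.7
dark angle bracket centroid [27.70222222 47.68      ] 225
```

```bash
python3 -c "
from cell import manip
s=manip.state();print(s['time'],abs(s['qd']).max());print(manip.close_job())"
```

```text
16.9 0.10677818159301043
the job is handed in; nothing more can be done
None
```

I put the stray U bracket into the front half of the right compartment, next to the stored U bracket, and handed the job in at 16.9 s of the 32 s allowed.

**Last checks (top camera, by image code):**
- **Stray bracket:** it is at (0.471, 0.091), within about 2 mm of my target. It lies at −90.7° against −90.4° for the stored bracket, and the image blob of its inside looks like the stored one's.
- **Stored parts:** the stored U bracket's image position is the same before and after. The angle bracket's shifted by less than 0.3 pixel.
- **Arm:** the gripper is clear of the tray. It was still settling slightly at hand-in (joint speed up to 0.11 rad/s).

**What disagreed or could not be checked:**
- **Height reading:** the reported TCP height was about 30 mm lower than the finger tips in the pictures. A first close at reported z = +13 mm caught nothing. I then used the pictures, force-guarded steps and the grip height, gripping at z = −23 mm and releasing at −18 mm.
- **Final view:** the 12-picture limit was used up, so I did not look at the final state by eye. I did not measure the bracket's tilt or its height on the tray floor. I infer them from the release height, which is the grip height plus the 5 mm tray floor.

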